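# Hold a sample slide flush on a tilted stage

### The job

Swing the amber shield in front of the tilted stage wide open, at least square to where it shuts. Then take the sample slide, the plate with the upright blue grip, and hold it flush, underside down, on the sloped white face, lined up with the black outline and lengthwise up the slope, pressing gently. The program finishes while the gripper is still holding it pressed there; leave the shield open and the lens cap, tape roll and small carton where they stand.

Things in the scene. Friction and masses are not known exactly. Their poses are not given: they have to be found in the camera images.
- stage: Tilt stage, bolted down: black base plate 180 x 170 x 10 mm, two aluminium cheeks (74 mm high, at y = +-38 to 48 mm) carrying a tilted plate, and an amber shield on a hinge post. Origin on the bench under the tilt axis, which lies 62 mm up along the stage's y. The face looks to the stage's -x and up; the shut shield stands 75 mm from the origin toward -x. Place and yaw (-0.2 to 0.35) vary.
- face_center (a point): Centre of the sloped white face, 92 x 48 mm, on its surface, 20 mm from the tilt axis. x points up the slope along the long side, y along the stage's y, z square out of the face. A thin black outline, 78 x 33 mm, is centred on it. The face is sprung: it gives along -z by up to 6 mm, taking 1.5 N to start and 1.5 N more per mm (about 10 N at the stop).
- tilt_plate (a joint): Slope of the white face from level, rad; set between 0.25 and 0.6 at the start and clamped (does not give under 25 N).
- shield (a joint): Angle of the shield, rad: 0 shut (panel along the stage's y, across the front of the face), growing as the free end swings toward the stage's -x; stop at 1.9. Starts between 0 and 0.25. Stiff hinge that stays where it is left; about 1 N at the handle moves it.
- shield_handle (a point): Point on the shield's red handle, an upright round rod 14 mm thick standing 36 mm up from the shield's top edge at its free end; can be pinched from above. The rod's top is 16 mm above this point and 144 mm above the bench; 17 mm of bare rod lie below the point. The shield is an aluminium frame with an amber pane, 9 mm thick, from 16 to 108 mm above the bench.
- shield_hinge (a point): A point on the upright hinge axis of the shield, at the height of shield_handle and 110 mm from it; the hinge post is 14 mm in diameter and 118 mm high.
- slide_center (a point): Sample slide in its carrier: aluminium plate 76 x 30 x 5 mm with two glass windows and an upright blue grip on its middle, 26 mm long (x), 10 mm thick (y), rising 32 mm above the plate. About 60 g. Point on the centre line, 18.5 mm above the underside (whole height 37 mm). x along the plate, y across it, z up out of it. Lies flat on the bench, clear of the shield's sweep.
- slide_underside (a point): Centre of the underside of the slide's plate, same axes as slide_center.
- cap: Black lens cap, 34 mm in diameter, 10 mm high; origin at the centre of its underside. A bystander.
- tape: Roll of black tape, 58 mm in diameter, 19 mm high; origin at the centre of its underside. A bystander.
- carton: Small brown carton, 59 x 121 x 36 mm; origin at the centre of its underside. A bystander.
Mind the look-alikes: they are no part of the job. What is meant by the part that bears slide_center is not turquoise, and is the smaller of those in its own colour.

How it is judged:
On the way, in this order (a step that is already met when the one before it is completed fails the run):
1. the shield is swung open, past 1.4 rad (value of joint shield above 1.4 rad), for 0.2 s.
2. the slide is lifted clear of the bench in the gripper (height (world z) of slide_underside above 0.03 m and contact force between slide and the fingers above 1 N and contact force between slide and stage below 0.1 N), for 0.2 s.
At the end, for the whole second after the job is handed in: The gripper still holds the slide, at rest, its underside on the sloped face within 0.04 rad of parallel, its centre within 8 mm of the face's centre and its length within 0.12 rad of the slope's line, pressed on with 1 to 25 N; the shield stands open past 1.4 rad (value of joint shield above 1.4 rad and angle between the z axis of slide_underside and the z axis of face_center, either way round below 0.04 rad and angle between the x axis of slide_underside and the x axis of face_center, either way round below 0.12 rad and z of slide_center in the frame of face_center between 0.0155 and 0.0215 m and distance between slide_underside and face_center below 0.008 m and contact force between slide and stage between 1 and 25 N and contact force between slide and the fingers above 2 N and linear speed of slide below 0.02 m/s); the arm keeps its last pose, push and grip.
It fails at once if a bystander is moved by more than 20 mm (distance of any of cap, tape, carton from where it was at the start of the episode above 0.02 m).
It fails at once if the slide is pressed on the stage with more than 50 N (contact force between slide and stage above 50 N).
It also fails if it takes over 61 s, if anything falls off the work surface, if the arm or the gripper's body presses on something with over 40 N, if the wrist force passes 120 N, or if a joint passes its speed limit or range.

### The arm

A 7-joint arm with a two-finger parallel gripper is mounted at the origin on a cart in front of the work surface, level with it; the furniture and walls round the work are solid. World frame = base frame: x ahead of the robot, y to its left, z up, the work surface at z = 0. Lengths are in m, angles in rad, forces in N, time in s.
With the tool pointing down it reaches from about 0.425 to 1.025 m from the base axis. Payload 9.4 kg.
Tool frame: the origin (TCP) lies on the centre line of the jaws, within the pads' length; the fingertips stand 19 mm ahead of it and the grasp point (between the pads) is the TCP; z points along the fingers, y is the line along which they close (so a half turn about z gives the same grasp; the last joint's range is limited). The gripper opens to 85 mm and grips with 20 to 120 N. Pads are 22 mm wide; open, the fingers measure 114 mm over their backs; the gripper's body (76 mm by 85 mm) begins 54 mm behind the grasp point. The pads swing forward as they close: fully open they stand 13 mm farther back than shut.
Start: joints at [-1.284, 0.599, -0.003, 1.599, 0.002, 0.943, -0.08], TCP at [0.258, 0.678, 0.25] pointing down, gripper open.
Joint ranges: [-2.57, 2.57], [-0.35, 1.97], [-1.29, 1.29], [0.11, 2.56], [-1.05, 4.19], [0.11, 1.86], [-2.63, 2.63]. Speed limits (rad/s): [2.22, 2.22, 3.01, 3.01, 3.14, 3.14, 3.14].

### API

Orientations are given as a unit quaternion [x, y, z, w].
In Python, from rig import * gives the robot as it stands. The module is installed in compiled form; this text tells all that it offers.
- The arm moves only by the tool drive_tool, never from a script. Its argument "steps" is a list that holds one entry, the list of rows, each a list of 7 numbers: the closure, from 0 (fully open) to 1 (shut), then the shift along the tool's x, y, z normalised to -1 to 1, where 1 is 0.25 m, then the turn, a rotation vector about the tool's x, y, z normalised to -1 to 1, where 1 is pi rad. In form: [[[gripper, x, y, z, wx, wy, wz], ...]]. A call has 1 to 20 rows; each row is the pose to reach, as a shift and turn from the pose commanded when the call began, along the tool's axes at that moment, turning the shorter way round; what a row does not reach only later rows make up. A row lasts 1/10 s, in which the tool goes at most 50 mm and 8.59 degrees, less where a joint would pass 70% of its speed; a pose out of reach is approached as far as the arm can. A call with a number of a shift or a turn outside -1 to 1 is refused whole. A call with a gripper value outside its range is refused whole. The fingers move at their own pace and stop on an object; "newtons" is the grip in N (left out, the last holds). Time passes only in rows, so rows that repeat a pose let the fingers close. It gives the time, the measured TCP pose, the force, the opening and the grip force at its end, in the units of the state.
- observe(): the state, without advancing time (a new reading comes with each control period).
- grab_frame(name): name is "side" or "top"; returns a dict with "image" (480x640x3 uint8, red, green, blue), "vertical_fov" (degrees; the focal length in pixels is half the picture's height over the tangent of half this angle, whatever the lens; pixels are square), "cx", "cy" (the principal point, pixels), "R" (3x3) and "t" (3): a world point X has camera coordinates R X + t. Camera axes: x right, y down, z forward; pixel columns grow to the right and rows downward; lengths in m; the calibration is good to about 2 mm. A picture is of the moment at which its call begins. There is no depth.
- sign_off(): hands the job in; it is judged then, once.
Trained networks look in a picture, given as the dict that the camera call returned (one of the last four; its "shot" number tells which), for a name from the list of things; names that differ only in an ending like _2 or _b are one class to them, and where a whole thing is asked for, a point or a joint stands for the part that bears it (a point fixed in the world has none). Each returns a list of dicts, best first, with "p" (0 to 1); they miss things now and then, are a little off and sometimes report something else, mostly with a low value. They report only what shows in the picture. A call takes as long as a camera call. They do not tell look-alikes from the thing itself.
- silhouettes(label, picture): "mask" (480x640 bool, what is visible of it).
- mark_of(label, picture): "centre" ([x, y, z] in m, in world coordinates, good to about 4 mm: a listed point, or the origin of a listed thing).
The state is a dict: "clock": time; "qpos": joint angles; "qd": joint speeds; "joint_efforts": joint torques, N m; "tcp_pos": TCP position; "ee_rot": TCP orientation; "force": force on the tool from outside, world axes, zero at the start; "moment": the same for the moment, N m; "opening": finger opening in m; "grip_force": force on a finger pad.
Only numpy, scipy, OpenCV 4.12 (cv2) and the standard library are available. Lean on these libraries where they do the work, as an engineer would, in place of code of your own. Each camera call takes 0.05 s, during which the arm holds its last target. There are 200 camera calls.

## Working session

There is one attempt and no reset: what is moved stays moved. The work goes in short steps, Python scripts to look and compute and a tool call to move; the robot and the scene stay as the last step left them, time stands still between calls to the robot, and variables do not carry over. Pictures are saved under pics/ and viewed, at most 10 in all, crops included, and the job is handed in when it is done.

Besides the shell and the picture viewer there is one more tool, called after "Request:" as a command line: name --argument value ..., lists and objects as JSON in quotes. drive_tool: Moves the arm, as the interface text tells. Its arguments: {"type":"object","properties":{"steps":{"type":"array"},"newtons":{"type":"number"}},"required":["steps"]}

```bash
mkdir -p pics
python3 - <<'E'
from rig import *
import cv2,numpy as np
s=observe();print({k:np.round(v,3) for k,v in s.items()})
for n in("side","top"):
    f=grab_frame(n);cv2.imwrite(f"pics/{n}0.png",f["image"][:,:,::-1])
    print(n,f["vertical_fov"],f["cx"],f["cy"],np.round(f["R"],4).tolist(),np.round(f["t"],4).tolist())
    for l in["stage","face_center","shield_handle","shield_hinge","slide_center","slide_underside","cap","tape","carton"]:
        print(l,[(round(d["p"],2),np.round(d["centre"],3).tolist()) for d in mark_of(l,f)])
E
```

```text
{'clock': np.float64(0.0), 'qpos': array([-1.284,  0.6  , -0.003,  1.6  ,  0.002,  0.943, -0.08 ]), 'qd': array([ 0.001, -0.001,  0.001,  0.   ,  0.001, -0.001, -0.002]), 'joint_efforts': array([ 0.0000e+00, -7.7643e+01,  1.5640e+00, -2.5802e+01,  1.2000e-02,
        9.0000e-03, -0.0000e+00]), 'tcp_pos': array([0.258, 0.677, 0.249]), 'ee_rot': array([ 0.181,  0.984, -0.001, -0.   ]), 'force': array([-0.273,  0.414, -0.303]), 'moment': array([-0.066, -0.057,  0.046]), 'grip_force': np.float64(0.0), 'opening': np.float64(0.086)}
side 56.822798042943994 320.67776862665505 244.01352494900675 [[0.9993, -0.0365, -0.0111], [-0.0318, -0.6349, -0.772], [0.0211, 0.7717, -0.6356]] [-0.5289, 0.1044, 1.16]
stage [(0.66, [0.666, 0.149, 0.003]), (0.29, [0.623, -0.092, -0.0])]
face_center [(0.66, [0.66, 0.154, 0.08])]
shield_handle [(0.58, [0.576, 0.11, 0.13])]
shield_hinge [(0.8, [0.588, 0.211, 0.13])]
slide_center [(0.87, [0.438, -0.152, 0.018]), (0.74, [0.418, -0.044, 0.014]), (0.6, [0.439, 0.083, 0.027])]
slide_underside [(0.97, [0.441, 0.079, -0.004]), (0.86, [0.438, -0.153, 0.002]), (0.84, [0.
[... 200 characters left out ...]
2, -0.9998, 0.0155], [-0.9931, -0.0159, -0.1159], [0.1161, -0.0138, -0.9931]] [-0.0187, 0.569, 1.1473]
stage [(0.91, [0.663, 0.146, 0.005])]
face_center [(0.71, [0.654, 0.155, 0.078])]
shield_handle [(0.55, [0.574, 0.108, 0.126]), (0.4, [0.42, -0.046, 0.017])]
shield_hinge [(0.74, [0.582, 0.223, 0.129]), (0.54, [0.424, -0.048, 0.018])]
slide_center [(0.96, [0.442, 0.075, 0.021]), (0.72, [0.422, -0.045, 0.018]), (0.55, [0.442, -0.153, 0.016])]
slide_underside [(0.91, [0.444, -0.15, 0.002]), (0.72, [0.419, -0.051, -0.0]), (0.67, [0.443, 0.077, 0.002])]
cap [(0.56, [0.63, -0.09, -0.002])]
tape [(0.73, [0.422, -0.049, 0.02]), (0.52, [0.536, 0.382, 0.001])]
carton [(0.68, [0.431, -0.351, 0.003])]
```

View pics/side0.png

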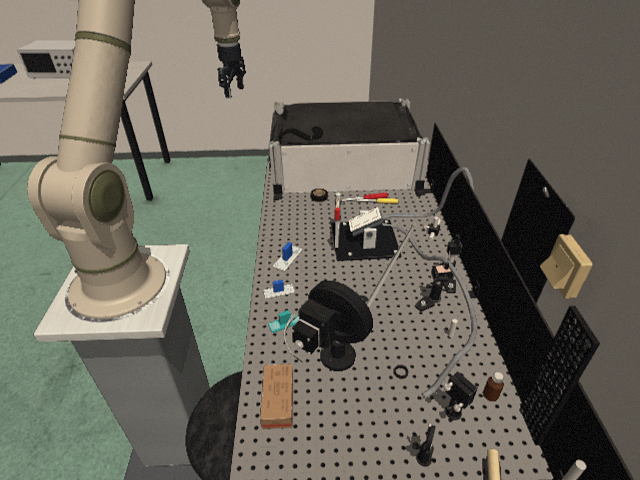

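View pics/top0.png

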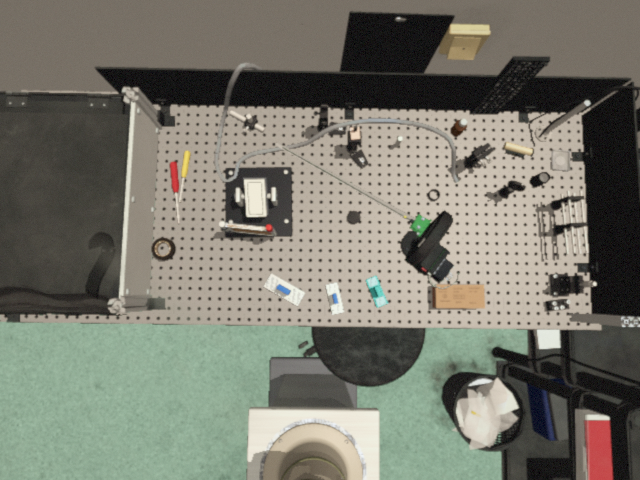

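The top view shows three candidates: blue A at (284,290), about 42 px long; blue B at (335,298), about 31 px or 75 mm; and a turquoise one at (376,291). B fits, since it is not turquoise and is the smaller blue one. I'll confirm that in a crop.

```bash
cat > h.py <<'E'
from rig import *
import cv2,numpy as np
from scipy.spatial.transform import Rotation as Rn
def foc(f): return 240/np.tan(np.radians(f["vertical_fov"]/2))
def toz(f,uv,z):
    uv=np.atleast_2d(uv).astype(float);F=foc(f);R,t=np.array(f["R"]),np.array(f["t"])
    d=np.c_[(uv[:,0]-f["cx"])/F,(uv[:,1]-f["cy"])/F,np.ones(len(uv))]@R;c=-R.T@t
    return c+d*((z-c[2])/d[:,2])[:,None]
def proj(f,X):
    p=np.atleast_2d(X)@np.array(f["R"]).T+f["t"];return p[:,:2]/p[:,2:]*foc(f)+[f["cx"],f["cy"]]
E
python3 - <<'E'
from h import *
T=grab_frame("top");S=grab_frame("side")
for f,n in((T,"top"),(S,"side")):
    for d in silhouettes("slide_center",f):
        m=d["mask"].astype(np.uint8);c=cv2.findContours(m,0,1)[0];c=max(c,key=cv2.contourArea)[:,0]
        w=toz(f,c,0.005)[:,:2];r=cv2.minAreaRect((w*1000).astype(np.float32));print(n,round(d["p"],2),c.mean(0),np.round(r[0]),np.round(r[1]),round(r[2],1))
a=cv2.resize(T["image"][155:315,210:400],(0,0),fx=4,fy=4,interpolation=cv2.INTER_CUBIC)[:600]
cv2.imwrite("pics/c1.png",a[:,:,::-1])
b=cv2.resize(S["image"][185:265,320:407],(0,0),fx=7,fy=7,interpolation=cv2.INTER_CUBIC)
cv2.imwrite("pics/c2.png",b[:,:,::-1])
E
```

```text
top 0.85 [283.68539326 289.73033708] [442.  79.] [99. 39.] 62.6
top 0.58 [375.40277778 291.11111111] [ 441. -152.] [76. 31.] 22.5
top 0.57 [334.11842105 298.48684211] [421. -48.] [77. 35.] 15.4
side 0.87 [279.82142857 322.08928571] [ 429. -153.] [67. 33.] 53.2
side 0.76 [277.8        290.09333333] [417. -41.] [77. 59.] 13.6
side 0.56 [286.49295775 257.38028169] [436.  82.] [114.  56.] 62.3
```

View pics/c1.png

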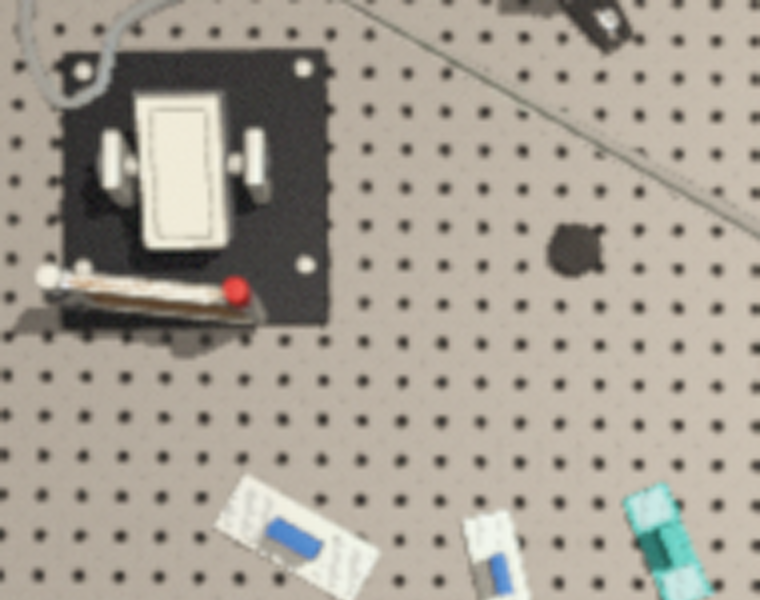

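View pics/c2.png

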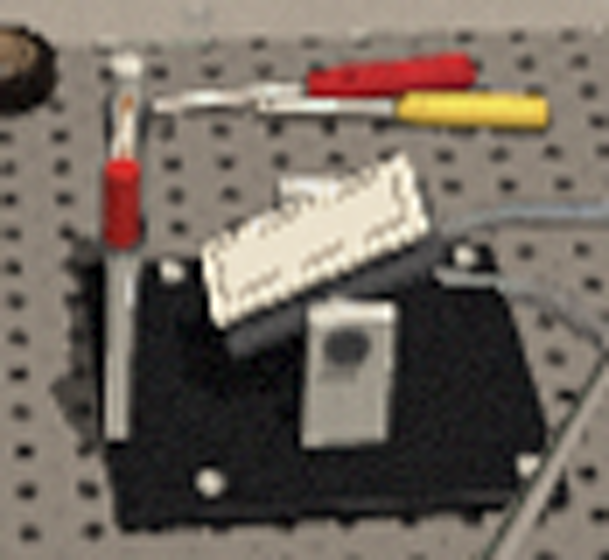

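B (76 x 30 mm) is confirmed as the sample slide. A is about 99 x 39 mm, and the third is turquoise. Next I'll fit the stage pose and tilt from the crop corners, and look at B closer up.

```bash
cat > fit.py <<'E'
from h import *
from scipy.optimize import least_squares
T=grab_frame("top");S=grab_frame("side")
t_=lambda *p:np.array(p)/4+[209.6,154.6]
s_=lambda *p:np.array(p)/7+[319.6,184.6]
def model(p):
    x,y,yaw,ti,bx,yh,q=p[:7];Z=Rn.from_euler('z',yaw).as_matrix()
    n=np.array([-np.sin(ti),0,np.cos(ti)]);u=np.array([np.cos(ti),0,np.sin(ti)]);v=np.array([0,1,0]);c=np.array([0,0,.062])+.02*n
    face=[c+a*.046*u+b*.024*v for a,b in((1,1),(1,-1),(-1,-1),(-1,1))]
    base=[np.array([bx+a*B/2,b*L/2,.01]) for a,b,B,L in[(1,1,p[11],.35-p[11]),(1,-1,p[11],.35-p[11]),(-1,-1,p[11],.35-p[11])]]
    hi=np.array([-.075,yh,.118]);ha=hi+np.array([-.11*np.sin(q),-.11*np.cos(q),.144-.118])
    f=lambda P:np.array(P)@Z.T+[x,y,0]
    return f(face),f(base),f([hi,ha]),f([c])[0],Rn.from_matrix(Z@np.c_[u,v,n])
ft=t_((134,92),(221,92),(228,247),(143,247));bt=t_((62,52),(327,48),(328,325));ht=t_((47,275),(236,288))
fs=s_((405,152),(430,232),(218,328),(203,245));hs=s_((126,60),(122,165))
def res(p):
    fa,ba,h,_,_=model(p);dT=p[7:9];dS=p[9:11]
    return np.r_[(proj(T,fa)+dT-ft).ravel(),(proj(T,ba)+dT-bt).ravel(),(proj(T,h)+dT-ht).ravel(),(proj(S,fa)+dS-fs).ravel(),(proj(S,h)+dS-hs).ravel(),p[7:11]/.7,(p[11]-.175)/.003]
E
python3 - <<'E'
from fit import *
r=least_squares(res,[.66,.15,0,.4,0,.06,.1,0,0,0,0,.175],x_scale=[.01,.01,.1,.1,.01,.01,.1,1,1,1,1,.005])
print(np.round(r.x,4),"\n",np.round(r.fun,1));m=model(r.x);print(np.round(m[2],4),np.round(m[3],4));np.save("fit.npy",r.x)
a=cv2.resize(T["image"][275:322,310:362],(0,0),fx=10,fy=10,interpolation=cv2.INTER_CUBIC)
cv2.imwrite("pics/c3.png",a[:,:,::-1])
hsv=cv2.cvtColor(T["image"],cv2.COLOR_RGB2HSV)[275:322,310:362];mm=(abs(hsv[...,0].astype(int)-110)<12)&(hsv[...,1]>120)
ys,xs=np.nonzero(mm);print(len(xs),xs.mean()+310,ys.mean()+275,toz(T,[xs.mean()+310,ys.mean()+275],.037))
E
```

```text
[ 0.6673  0.1472  0.0318  0.4505 -0.0046  0.0725  0.1272 -0.0902 -0.4068
 -0.4682  0.1375  0.1784] 
 [ 0.7  1.1 -0.7  0.8 -0.7 -0.6  0.7 -0.3 -0.5  0.   0.3  0.1  0.8 -0.1
  0.1 -0.3 -0.6  0.1  0.7  0.6  0.1 -0.8 -0.4 -1.3 -0.3  0.3  0.7  0.7
  0.2  0.3 -0.1 -0.6 -0.7  0.2  1.1]
[[0.59   0.2173 0.118 ]
 [0.5795 0.1078 0.144 ]] [0.6586 0.147  0.08  ]
23 334.5652173913044 298.17391304347825 [[ 0.42258108 -0.04801682  0.037     ]]
```

View pics/c3.png

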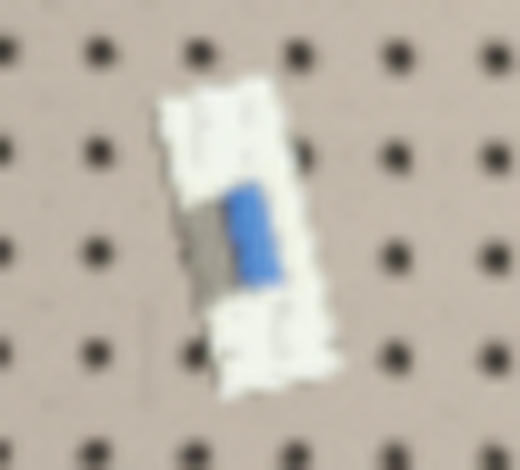

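The crop shows slide B with corners at (160,100), (268,78), (340,365) and (225,395), and its blue grip centred around (252,237). The long axis is turned about +0.23 rad from world x. Next I'll plan the shield moves.

```bash
cat >> h.py <<'E'
def rel(pos,R=None,s=None):
    "normalised shift+turn from current pose to world pose"
    s=s or observe();R0=Rn.from_quat(s["ee_rot"])
    d=R0.inv().apply(np.array(pos)-s["tcp_pos"])/.25
    w=(R0.inv()*(R or R0)).as_rotvec()/np.pi
    return np.round(np.r_[d,w],3).tolist()
def down(ang): # tool down, tool y at world angle ang
    y=np.array([np.cos(ang),np.sin(ang),0]);z=np.array([0,0,-1.]);return Rn.from_matrix(np.c_[np.cross(y,z),y,z])
E
python3 - <<'E'
from h import *
f=grab_frame("top")
c=toz(f,np.array([(160,100),(268,78),(340,365),(225,395)])/10+[309.55,274.55],.005);print(np.round(c,4),c.mean(0))
d=c[0]+c[1]-c[2]-c[3];print("ang",np.arctan2(d[1],d[0]))
g=toz(f,np.array([(225,192),(258,182),(283,280),(245,290)])/10+[309.55,274.55],.037);print("grip",g.mean(0))
s=observe()
print(rel([.258,.677,.32]),rel([.39,.44,.32],down(1.5)),rel([.5795,.1078,.2],down(1.80)))
E
```

```text
[[ 0.4559 -0.0265  0.005 ]
 [ 0.4618 -0.0536  0.005 ]
 [ 0.3908 -0.0722  0.005 ]
 [ 0.383  -0.0436  0.005 ]] [ 0.42286916 -0.04899578  0.005     ]
ang 0.24390590338892493
grip [ 0.42266143 -0.04864605  0.037     ]
[-0.001, -0.002, -0.279, 0.0, 0.0, 0.0] [-0.832, -0.7, -0.279, -0.0, 0.0, -0.093] [-2.013, -1.672, 0.201, -0.0, 0.0, -0.189]
```

Request:
drive_tool --steps '[[[0,0,0,-0.28,0,0,0],[0,-0.1,-0.08,-0.28,0,0,0],[0,-0.3,-0.25,-0.28,0,0,-0.03],[0,-0.5,-0.42,-0.28,0,0,-0.06],[0,-0.65,-0.56,-0.28,0,0,-0.09],[0,-0.83,-0.7,-0.28,0,0,-0.09],[0,-0.92,-0.8,-0.28,0,0,-0.09],[0,-0.92,-0.8,-0.28,0,0,-0.09],[0,-0.92,-0.8,-0.28,0,0,-0.09],[0,-0.92,-0.8,-0.28,0,0,-0.09]]]' --newtons 30

```text
clock: 2.35
tcp_pos: [0.4019, 0.4089, 0.3207]
ee_rot: [0.041, 0.999, 0.0, 0.0]
force: [-0.2, 0.5, 0.2]
opening: 0.0856
grip_force: 0.0
```

Run:
```python
from h import *
print(rel([.5795,.1078,.25],down(1.80)),rel([.5795,.1078,.2],down(1.80)))
```

```text
[-0.807, -1.143, 0.282, 0.0, 0.0, -0.099] [-0.807, -1.143, 0.482, 0.0, 0.0, -0.099]
```

Request:
drive_tool --steps '[[[0,-0.15,-0.2,0.05,0,0,-0.03],[0,-0.3,-0.38,0.1,0,0,-0.06],[0,-0.42,-0.56,0.15,0,0,-0.1],[0,-0.55,-0.74,0.2,0,0,-0.1],[0,-0.68,-0.9,0.25,0,0,-0.1],[0,-0.75,-1.0,0.25,0,0,-0.1],[0,-0.75,-1.0,0.25,0,0,-0.1],[0,-0.75,-1.0,0.25,0,0,-0.1],[0,-0.75,-1.0,0.25,0,0,-0.1]]]'

```text
clock: 3.25
tcp_pos: [0.5683, 0.1463, 0.2575]
ee_rot: [-0.117, 0.993, 0.0, -0.0]
force: [0.4, 1.1, 1.0]
opening: 0.0851
grip_force: 0.0
```

Run:
```python
from h import *
for z in(.2,.132): print(rel([.5795,.1078,z]))
```

```text
[-0.008, -0.161, 0.23, 0.0, 0.0, 0.0]
[-0.008, -0.161, 0.502, 0.0, 0.0, 0.0]
```

Request:
drive_tool --steps '[[[0,-0.01,-0.16,0.1,0,0,0],[0.3,-0.01,-0.16,0.25,0,0,0],[0.3,-0.01,-0.16,0.4,0,0,0],[0.3,-0.01,-0.16,0.5,0,0,0],[0.3,-0.01,-0.16,0.5,0,0,0],[1,-0.01,-0.16,0.5,0,0,0],[1,-0.01,-0.16,0.5,0,0,0],[1,-0.01,-0.16,0.5,0,0,0],[1,-0.01,-0.16,0.5,0,0,0],[1,-0.01,-0.16,0.5,0,0,0],[1,-0.01,-0.16,0.5,0,0,0]]]' --newtons 30

```text
clock: 4.35
tcp_pos: [0.5815, 0.1094, 0.1347]
ee_rot: [-0.117, 0.993, 0.002, 0.002]
force: [0.1, 8.3, 2.2]
opening: 0.0127
grip_force: 29.4
```

Run:
```python
from h import *
p=np.load("fit.npy");yaw=p[2];s=observe();c,sn=np.cos(yaw),np.sin(yaw)
hi=np.array([.59,.2173]);print(s["tcp_pos"],s["opening"],s["grip_force"])
d=s["tcp_pos"][:2]-hi;print(np.linalg.norm(d))
a0=np.arctan2(d[1],d[0]);q0=-np.pi/2+yaw-a0;print("q0",q0)
for q in np.arange(.25,1.81,.15):
    a=-np.pi/2+yaw-q;P=hi+.11*np.array([np.cos(a),np.sin(a)]);print(round(q,2),rel([*P,s["tcp_pos"][2]])[:3])
```

```text
[0.58145922 0.10938842 0.13470957] 0.012693744179169167 29.408927857875824
0.10824903766198382
q0 0.11077612702766437
0.25 [0.059, 0.016, -0.0]
0.4 [0.116, 0.05, -0.0]
0.55 [0.167, 0.091, -0.001]
0.7 [0.212, 0.139, -0.001]
0.85 [0.249, 0.194, -0.001]
1.0 [0.277, 0.254, -0.001]
1.15 [0.296, 0.317, -0.001]
1.3 [0.305, 0.382, -0.001]
1.45 [0.305, 0.448, -0.0]
1.6 [0.294, 0.513, -0.0]
1.75 [0.274, 0.576, 0.0]
```

Request:
drive_tool --steps '[[[1,0.06,0.015,0,0,0,0],[1,0.115,0.05,0,0,0,0],[1,0.167,0.09,0,0,0,0],[1,0.212,0.14,0,0,0,0],[1,0.25,0.195,0,0,0,0],[1,0.277,0.255,0,0,0,0],[1,0.296,0.317,0,0,0,0],[1,0.305,0.382,0,0,0,0],[1,0.305,0.448,0,0,0,0],[1,0.294,0.513,0,0,0,0],[1,0.275,0.575,0,0,0,0],[1,0.275,0.575,0,0,0,0],[1,0.275,0.575,0,0,0,0]]]'

```text
clock: 5.65
tcp_pos: [0.4786, 0.2315, 0.1341]
ee_rot: [-0.117, 0.993, 0.001, -0.0]
force: [-6.2, 2.3, 7.4]
opening: 0.0129
grip_force: 31.6
```

Run:
```python
from h import *
s=observe();print(s["tcp_pos"],s["opening"],s["grip_force"],s["force"])
d=s["tcp_pos"][:2]-[.59,.2173];print(np.linalg.norm(d),-np.pi/2+.032-np.arctan2(d[1],d[0])+2*np.pi*(d[1]>0))
print(Rn.from_quat(s["ee_rot"]).as_matrix().round(3))
```

```text
[0.4785828  0.2315229  0.13408926] 0.012888471483803824 31.61485254764557 [-6.17203798  2.25333685  7.42589812]
0.11232133659108533 1.7297640766411195
[[-0.972 -0.233 -0.001]
 [-0.233  0.972  0.001]
 [ 0.001  0.001 -1.   ]]
```

Request:
drive_tool --steps '[[[0,0,0,0,0,0,0],[0,0,0,0,0,0,0],[0,0,0,0,0,0,0],[0,0,0,0,0,0,0],[0,0,0,-0.15,0,0,0],[0,0,0,-0.3,0,0,0],[0,0.08,-0.18,-0.3,0,0,-0.005],[0,0.16,-0.36,-0.3,0,0,-0.005],[0,0.24,-0.54,-0.3,0,0,-0.005],[0,0.32,-0.7,-0.3,0,0,-0.005],[0,0.4,-0.85,-0.2,0,0,-0.005],[0,0.48,-1,-0.1,0,0,-0.005],[0,0.48,-1,0,0,0,-0.005],[0,0.48,-1,0,0,0,-0.005]]]'

```text
clock: 7.05
tcp_pos: [0.4197, -0.0422, 0.1309]
ee_rot: [-0.122, 0.992, 0.0, -0.002]
force: [0.9, 0.6, 0.3]
opening: 0.0853
grip_force: 0.0
```

Run:
```python
from h import *
s=observe();print(s["tcp_pos"],s["qpos"])
for z in(.08,.029): print(rel([.4227,-.0488,z],down(1.815)))
f=grab_frame("top");g=grab_frame("side")
for h in (f,g):
  for l in("shield_handle","face_center","shield_hinge"): print(l,[(round(d["p"],2),np.round(d["centre"],3)) for d in mark_of(l,h)][:2])
a=cv2.resize(f["image"][155:245,210:330],(0,0),fx=6,fy=6,interpolation=cv2.INTER_CUBIC);cv2.imwrite("pics/c4.png",a[:,:,::-1])
```

```text
[ 0.41967944 -0.04224822  0.13094759] [-0.01845601  0.46526224 -0.02199276  2.37952493  0.03363785  0.30110422
  1.74612119]
[-0.006, -0.029, 0.204, 0.0, -0.001, 0.0]
[-0.007, -0.029, 0.408, 0.0, -0.001, 0.0]
shield_handle [(0.84, array([0.477, 0.23 , 0.126]))]
face_center [(0.77, array([0.654, 0.152, 0.077]))]
shield_hinge [(0.57, array([0.588, 0.217, 0.126])), (0.49, array([0.478, 0.232, 0.126]))]
shield_handle [(0.9, array([0.478, 0.234, 0.127]))]
face_center [(0.87, array([0.662, 0.156, 0.081]))]
shield_hinge []
```

View pics/c4.png

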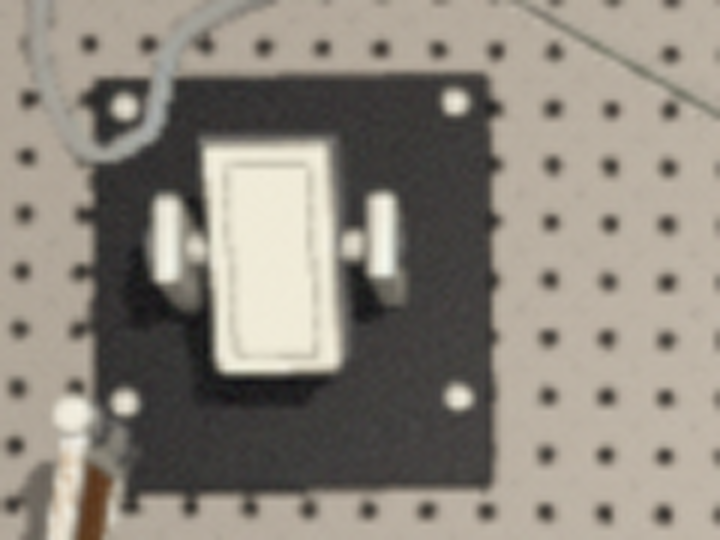

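The shield now stands past square, with its post at (72,412) and the panel running down the crop. The face outline corners are at (222,165), (312,162), (320,355) and (233,358). Now the slide grasp.

Request:
drive_tool --steps '[[[0,-0.007,-0.03,0.1,0,0,0],[0,-0.007,-0.03,0.2,0,0,0],[0.35,-0.007,-0.03,0.3,0,0,0],[0.35,-0.007,-0.03,0.36,0,0,0],[0.35,-0.007,-0.03,0.408,0,0,0],[0.35,-0.007,-0.03,0.408,0,0,0],[1,-0.007,-0.03,0.408,0,0,0],[1,-0.007,-0.03,0.408,0,0,0],[1,-0.007,-0.03,0.408,0,0,0],[1,-0.007,-0.03,0.408,0,0,0],[1,-0.007,-0.03,0.408,0,0,0],[1,-0.007,-0.03,0.408,0,0,0],[1,-0.007,-0.03,0.408,0,0,0],[1,-0.007,-0.03,0.408,0,0,0]]]' --newtons 40

```text
clock: 8.85
tcp_pos: [0.4246, -0.0477, 0.0309]
ee_rot: [-0.124, 0.992, -0.0, 0.0]
force: [0.6, -0.1, -0.4]
opening: 0.0095
grip_force: 39.5
```

Run:
```python
from fit import *
s=observe();print(s["tcp_pos"],s["opening"],s["grip_force"],s["force"],s["ee_rot"])
c6=lambda *p:np.array(p)/6+[209.583,154.583]
ft=c6((201,143),(334,139),(344,373),(215,376));bt=c6((95,80),(488,73),(490,487));ot=c6((222,165),(312,162),(320,355),(233,358))
def res(p):
    fa,ba,h,c,R=model(p);dT=p[7:9];dS=p[9:11]
    o=[c+R.apply([a*.039,b*.0165,0]) for a,b in((1,1),(1,-1),(-1,-1),(-1,1))]
    rb=np.array([.4786,.2315])-h[0][:2]
    return np.r_[(proj(T,fa)+dT-ft).ravel(),(proj(T,o)+dT-ot).ravel(),(proj(T,ba)+dT-bt).ravel(),(proj(T,h[0])+dT-ht[0]).ravel(),(proj(S,fa)+dS-fs).ravel(),(proj(S,h)+dS-hs).ravel(),p[7:11]/.7,(p[11]-.175)/.003,(np.linalg.norm(rb)-.11)/.003]
p0=np.load("fit.npy");r=least_squares(res,p0,x_scale=[.01,.01,.1,.1,.01,.01,.1,1,1,1,1,.005])
print(np.round(r.x,4),"\n",np.round(r.fun,1));m=model(r.x);print(m[2].round(4),m[3].round(4));np.save("fit2.npy",r.x)
```

```text
[ 0.42459547 -0.04771263  0.03085767] 0.009302116043322784 39.68608617782593 [0.01115851 0.33253856 0.94529546] [-1.24093160e-01  9.92270567e-01 -5.61548694e-05  7.54735877e-05]
[ 0.6663  0.1472  0.0329  0.4465 -0.0037  0.0736  0.1294 -0.114  -0.285
 -0.1938  0.1766  0.1788] 
 [ 0.7  0.8 -1.1  1.2 -1.  -0.5  0.7 -0.7  0.5 -0.  -0.5  0.3 -0.2 -0.2
  0.6 -0.5 -0.8 -0.2  0.6  0.   1.1  0.2 -0.4  0.2  0.6  0.7  0.  -0.7
 -0.5 -1.3 -0.3  0.3  0.5  0.5 -0.   0.1 -0.2 -0.4 -0.3  0.3  1.3  0.4]
[[0.5889 0.2183 0.118 ]
 [0.5783 0.1088 0.144 ]] [0.6576 0.1469 0.08  ]
```

The slide is gripped. Next I'll lift it and work out the staging pose.

Request:
drive_tool --steps '[[[1,0,0,-0.1,0,0,0],[1,0,0,-0.25,0,0,0],[1,0,0,-0.45,0,0,0],[1,0,0,-0.6,0,0,0],[1,0,0,-0.6,0,0,0],[1,0,0,-0.6,0,0,0],[1,0,0,-0.6,0,0,0]]]'

```text
clock: 9.65
tcp_pos: [0.4239, -0.0481, 0.1799]
ee_rot: [-0.124, 0.992, -0.0, -0.001]
force: [0.4, 0.6, -1.2]
opening: 0.0087
grip_force: 39.6
```

```bash
cat > tgt.py <<'E'
from fit import *
def target(p=None,ti=None):
    p=np.load("fit2.npy") if p is None else p
    if ti is not None: p[3]=ti
    m=model(p);M=m[4].as_matrix();return m[3],M,Rn.from_matrix(np.c_[-M[:,0],M[:,1],-M[:,2]])
E
python3 - <<'E'
from tgt import *
s=observe();print(s["tcp_pos"],s["opening"],s["grip_force"],s["force"])
c,M,R=target();Q=c+M[:,2]*.10
print("Q",Q,rel(Q,R,s));print(rel(c+M[:,2]*.1+[0,0,.05],R,s))
for f in(T,S):print([(round(d["p"],2),np.round(d["centre"],4)) for d in mark_of("slide_underside",f)])
E
```

```text
[ 0.42385774 -0.04758606  0.17967137] 0.009434955394667183 39.56388831138611 [ 0.62986828 -0.95811702 -1.08817334]
Q [0.61449071 0.14548132 0.17023506] [-0.93, 0.56, 0.036, 0.016, -0.142, 0.068]
[-0.929, 0.56, -0.164, 0.016, -0.142, 0.068]
[(0.71, array([0.4445, 0.0789, 0.0054]))]
[(0.83, array([ 0.4419, -0.1534,  0.0028])), (0.66, array([ 0.4418,  0.0812, -0.0039])), (0.58, array([ 0.4206, -0.0479,  0.1497]))]
```

Request:
drive_tool --steps '[[[1,-0.1,0.06,-0.1,0,0,0],[1,-0.25,0.15,-0.16,0,0,0.01],[1,-0.4,0.25,-0.16,0.003,-0.025,0.02],[1,-0.55,0.33,-0.16,0.005,-0.05,0.03],[1,-0.7,0.42,-0.16,0.01,-0.08,0.045],[1,-0.82,0.5,-0.16,0.013,-0.11,0.06],[1,-0.93,0.56,-0.13,0.016,-0.142,0.068],[1,-0.93,0.56,-0.05,0.016,-0.142,0.068],[1,-0.93,0.56,0.036,0.016,-0.142,0.068],[1,-0.93,0.56,0.036,0.016,-0.142,0.068],[1,-0.93,0.56,0.036,0.016,-0.142,0.068],[1,-0.93,0.56,0.036,0.016,-0.142,0.068],[1,-0.93,0.56,0.036,0.016,-0.142,0.068]]]'

```text
clock: 11.15
tcp_pos: [0.616, 0.1446, 0.1727]
ee_rot: [-0.015, 0.975, 0.003, 0.223]
force: [-0.4, -0.1, -1.4]
opening: 0.0092
grip_force: 39.5
```

Run:
```python
from tgt import *
s=observe();print(s["tcp_pos"],s["opening"],s["grip_force"],s["force"])
c,M,R=target();print((R.inv()*Rn.from_quat(s["ee_rot"])).as_rotvec())
print(rel(c+M[:,2]*.045,R,s))
for f in(T,S):print([(round(d["p"],2),np.round(d["centre"],4)) for d in mark_of("slide_underside",f)])
a=cv2.resize(T["image"][165:245,210:310],(0,0),fx=5,fy=5,interpolation=cv2.INTER_CUBIC)
b=cv2.resize(S["image"][165:245,320:420],(0,0),fx=7,fy=7,interpolation=cv2.INTER_CUBIC)
cv2.imwrite("pics/c5.png",b[:,:,::-1]);cv2.imwrite("pics/c6.png",a[:,:,::-1])
```

```text
[0.61588206 0.14453274 0.17270328] 0.009257870919179087 39.52371597290039 [-0.95160783 -0.72909253 -0.20634994]
[ 0.00226513 -0.0027656   0.00228797]
[0.01, 0.004, 0.227, -0.001, 0.001, -0.001]
[(0.71, array([0.625 , 0.1412, 0.1401])), (0.7, array([0.4439, 0.0803, 0.0043])), (0.61, array([ 4.425e-01, -1.503e-01,  4.000e-04]))]
[(0.81, array([ 0.4424,  0.0766, -0.0021])), (0.66, array([ 0.436 , -0.1518,  0.0022])), (0.5, array([0.6265, 0.1481, 0.1442]))]
```

View pics/c5.png

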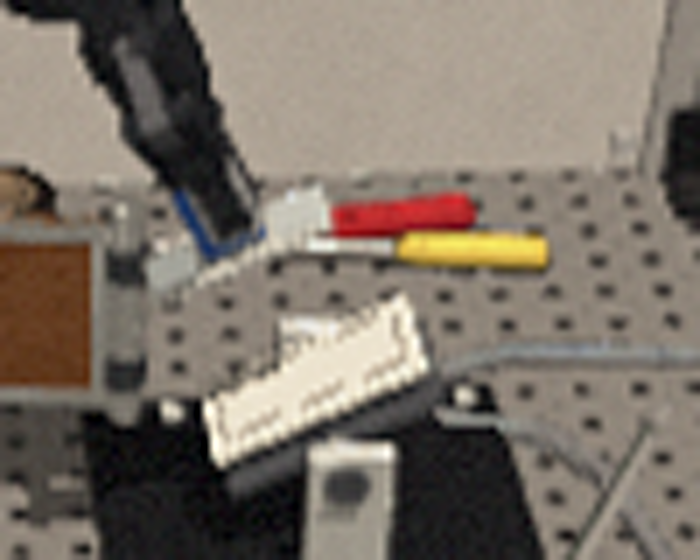

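The side crop shows the slide hovering over the face with its near edge from (190,288) to (330,220). The face's near edge runs from (218,467) to (430,372), so they are roughly parallel. I'll refine the tilt with a sub-pixel fit of the face's long edges.

Run:
```python
from tgt import *
p=np.load("fit2.npy")
g=np.mean([cv2.cvtColor(grab_frame("side")["image"],cv2.COLOR_RGB2GRAY).astype(float) for _ in range(3)],0)
def edge(P,Q,sgn):
    pts=[]
    for t in np.linspace(.1,.9,40):
        c=P+t*(Q-P);n=np.array([-(Q-P)[1],(Q-P)[0]]);n/=np.linalg.norm(n)
        o=np.arange(-3,3.01,.1);X=(c+o[:,None]*n).astype(np.float32)
        v=cv2.remap(g.astype(np.float32),X[:,0].copy(),X[:,1].copy(),cv2.INTER_LINEAR).ravel()
        d=np.gradient(v)*sgn;d=np.clip(d,0,None)**2
        pts.append(c+n*(o*d).sum()/d.sum())
    pts=np.array(pts);vx,vy,x,y=cv2.fitLine(pts.astype(np.float32),cv2.DIST_HUBER,0,.01,.01).ravel()
    r=(pts-[x,y])@[-vy,vx];return vy/vx,r.std()
off=np.array([319.6,164.6])
near=edge(np.array([218,467])/7+off,np.array([430,372])/7+off,-1)
far=edge(np.array([203,403])/7+off,np.array([405,293])/7+off,1)
print(near,far)
for ti in(.40,.4465,.48,.52):
    q=p.copy();q[3]=ti;fa=proj(S,model(q)[0]);sl=lambda a,b:((b-a)[1]/(b-a)[0]).round(4)
    print(ti,"near",sl(fa[2],fa[1]),"far",sl(fa[3],fa[0]))
```

```text
(np.float32(-0.44062784), np.float64(0.11969568858958311)) (np.float32(-0.5746092), np.float64(0.806955279191089))
0.4 near -0.3834 far -0.3889
0.4465 near -0.4263 far -0.4327
0.48 near -0.4582 far -0.4653
0.52 near -0.4977 far -0.5057
```

Slope ≈ 0.462. Next I'll work out the approach along the face normal, with the slide about 2.5 mm down-slope of the TCP.

Run:
```python
from tgt import *
c,M,R=target(ti=.462);s=observe();print(c)
for h in(.06,.045,.036):print(h,rel(c+M[:,2]*h+M[:,0]*.0025,R,s))
```

```text
[0.65737142 0.14689076 0.07990326]
0.06 [0.001, 0.002, 0.164, -0.001, -0.004, -0.0]
0.045 [0.0, 0.002, 0.224, -0.001, -0.004, -0.0]
0.036 [-0.0, 0.002, 0.26, -0.001, -0.004, -0.0]
```

View pics/c6.png

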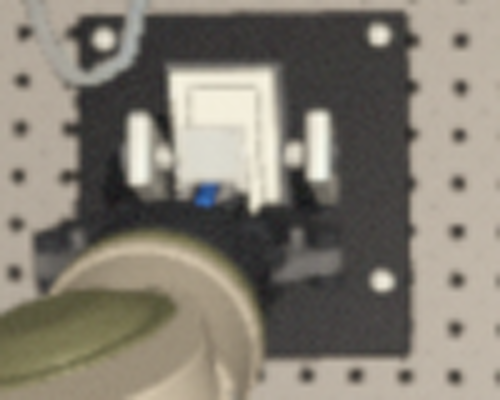

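The top crop shows the slide end spanning x = 177–246 and the face 172–284. Corrected for height, those give y = 0.1445 and about 0.146, which matches the fit. Now I'll descend.

Request:
drive_tool --steps '[[[1,0,0.001,0.08,0,-0.004,0],[1,0,0.001,0.15,0,-0.004,0],[1,0,0.001,0.2,0,-0.004,0],[1,0,0.001,0.23,0,-0.004,0],[1,0,0.001,0.25,0,-0.004,0],[1,0,0.001,0.26,0,-0.004,0],[1,0,0.001,0.26,0,-0.004,0],[1,0,0.001,0.26,0,-0.004,0],[1,0,0.001,0.26,0,-0.004,0]]]' --newtons 30

```text
clock: 12.6
tcp_pos: [0.6436, 0.1464, 0.1138]
ee_rot: [-0.015, 0.973, 0.003, 0.229]
force: [-0.1, -1.4, -0.1]
opening: 0.0094
grip_force: 39.5
```

```bash
cat > st.py <<'E'
from tgt import *
c,M,R=target(ti=.462);s=observe();e=M.T@(s["tcp_pos"]-c)
print("tcp in face mm",(e*1000).round(1),"F face",(M.T@s["force"]).round(2),"Mom",(M.T@s["moment"]).round(3),"rot",(R.inv()*Rn.from_quat(s["ee_rot"])).as_rotvec().round(4),"grip",s["grip_force"],s["opening"])
E
python3 st.py
python3 - <<'E'
from tgt import *
a=cv2.resize(T["image"][165:245,210:310],(0,0),fx=5,fy=5,interpolation=cv2.INTER_CUBIC)
b=cv2.resize(S["image"][180:240,330:400],(0,0),fx=5.72,fy=6.67,interpolation=cv2.INTER_CUBIC)
b=cv2.resize(S["image"][175:241,325:385],(0,0),fx=6.06,fy=6.06,interpolation=cv2.INTER_CUBIC)[:400]
a=cv2.resize(a,(500,400));h=min(len(a),len(b))
cv2.imwrite("pics/c7.png",np.hstack([a[:h,60:460],b[:h]])[:,:,::-1])
for f in(T,S):
  for l in("slide_underside","face_center"):print([(round(d["p"],2),np.round(d["centre"],4)) for d in mark_of(l,f) if d["centre"][0]>.55])
E
```

```text
tcp in face mm [ 2.7 -0.  36.4] F face [-0.34 -0.45 -0.87] Mom [0.03  0.515 0.06 ] rot [0.002  0.0008 0.0006] grip 39.51823353767395 0.00930455436122073
[]
[(0.75, array([0.6555, 0.1509, 0.0782]))]
[(0.71, array([0.6531, 0.1521, 0.0803]))]
[(0.62, array([0.658 , 0.1529, 0.0802]))]
```

View pics/c7.png

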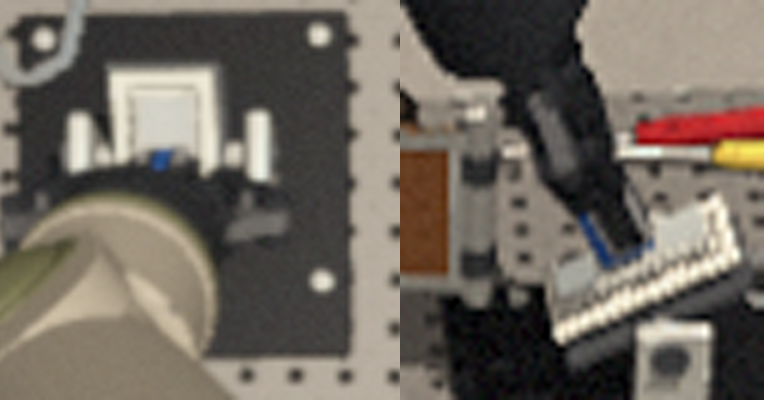

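The slide is centred, with equal side margins of about 21 px and about 20 px at the upper end, hovering about 5 mm off the face. I'll press on in small steps.

Request:
drive_tool --steps '[[[1,0,0,0.004,0,0,0],[1,0,0,0.008,0,0,0],[1,0,0,0.012,0,0,0],[1,0,0,0.016,0,0,0],[1,0,0,0.018,0,0,0],[1,0,0,0.018,0,0,0],[1,0,0,0.018,0,0,0],[1,0,0,0.018,0,0,0]]]' --newtons 30

```text
clock: 13.8
tcp_pos: [0.6455, 0.1463, 0.1092]
ee_rot: [-0.015, 0.973, 0.003, 0.228]
force: [-0.4, -0.8, -0.0]
opening: 0.0091
grip_force: 39.7
```

```bash
python3 st.py
```

```text
tcp in face mm [ 2.4 -0.2 31.5] F face [-0.99 -0.44  1.14] Mom [ 0.029  0.584 -0.073] rot [0.0022 0.0014 0.0009] grip 39.71826195716858 0.009202129022784757
```

Request:
drive_tool --steps '[[[1,0,0,0.002,0,0,0],[1,0,0,0.004,0,0,0],[1,0,0,0.004,0,0,0],[1,0,0,0.004,0,0,0],[1,0,0,0.004,0,0,0]]]'

```text
clock: 14.4
tcp_pos: [0.6459, 0.1463, 0.1083]
ee_rot: [-0.015, 0.973, 0.003, 0.228]
force: [-1.3, -0.9, 1.8]
opening: 0.0097
grip_force: 39.9
```

```bash
for i in 1 2 3; do python3 st.py; done
```

```text
tcp in face mm [ 2.4 -0.2 30.5] F face [-1.12 -0.62  1.9 ] Mom [-0.038  0.629 -0.004] rot [0.0022 0.0014 0.0009] grip 39.917192459106445 0.00918466249359786
tcp in face mm [ 2.4 -0.2 30.5] F face [-0.88 -0.16  2.15] Mom [-0.1    0.685  0.016] rot [0.0021 0.0014 0.0008] grip 39.916831254959106 0.009156841617974022
tcp in face mm [ 2.4 -0.2 30.5] F face [-1.31 -0.02  2.46] Mom [-0.035  0.652 -0.026] rot [0.0021 0.0014 0.0007] grip 39.91828501224518 0.008929579904383625
```

Request:
drive_tool --steps '[[[1,0,0,0.002,0,0,0],[1,0,0,0.004,0,0,0],[1,0,0,0.004,0,0,0],[1,0,0,0.004,0,0,0],[1,0,0,0.004,0,0,0]]]'

```text
clock: 15.2
tcp_pos: [0.6464, 0.1463, 0.1074]
ee_rot: [-0.015, 0.973, 0.003, 0.228]
force: [-2.5, -0.8, 2.2]
opening: 0.0092
grip_force: 40.1
```

```bash
cat > av.py <<'E'
from tgt import *
c,M,R=target(ti=.462);A=[]
for i in range(12):
    grab_frame("top");s=observe();A.append(np.r_[M.T@s["force"],M.T@s["moment"]])
A=np.array(A);print("F,M",A.mean(0).round(3),"se",(A.std(0)/3.4).round(3),(M.T@(s["tcp_pos"]-c)*1000).round(2))
E
python3 av.py
```

```text
F,M [-1.607 -0.592  4.016 -0.119  0.759 -0.013] se [0.173 0.159 0.133 0.005 0.012 0.009] [ 2.39 -0.2  29.48]
```

Request:
drive_tool --steps '[[[1,0,0,0,0,0.002,0],[1,0,0,0,0,0.005,0],[1,0,0,0,0,0.005,0],[1,0,0,0,0,0.005,0]]]'

```text
clock: 16.3
tcp_pos: [0.6467, 0.1464, 0.1076]
ee_rot: [-0.015, 0.975, 0.003, 0.221]
force: [-2.2, -0.6, 3.0]
opening: 0.009
grip_force: 40.2
```

```bash
python3 av.py
```

```text
F,M [ 1.143e+00 -5.500e-02  4.191e+00 -3.400e-02  7.200e-02 -1.000e-03] se [0.162 0.11  0.134 0.01  0.031 0.008] [ 2.78 -0.17 29.52]
```

The moment is dominated by tangential force acting on a long lever arm. I'll lift off, take a clean baseline at the middle tilt, then press again.

Request:
drive_tool --steps '[[[1,0,0,-0.01,0,-0.002,0],[1,0,0,-0.025,0,-0.0025,0],[1,0,0,-0.025,0,-0.0025,0],[1,0,0,-0.025,0,-0.0025,0],[1,0,0,-0.025,0,-0.0025,0]]]'

```text
clock: 17.5
tcp_pos: [0.6436, 0.1463, 0.1128]
ee_rot: [-0.015, 0.974, 0.003, 0.224]
force: [-0.3, 0.4, -0.1]
opening: 0.0092
grip_force: 39.6
```

```bash
python3 av.py
```

```text
F,M [-0.415 -0.086 -0.428  0.009  0.504 -0.   ] se [0.181 0.113 0.126 0.007 0.009 0.008] [ 2.58 -0.18 35.76]
```

Request:
drive_tool --steps '[[[1,0,0,0.007,0,0,0],[1,0,0,0.012,0,0,0],[1,0,0,0.017,0,0,0],[1,0,0,0.021,0,0,0],[1,0,0,0.025,0,0,0],[1,0,0,0.025,0,0,0],[1,0,0,0.025,0,0,0],[1,0,0,0.025,0,0,0]]]'

```text
clock: 19.0
tcp_pos: [0.6464, 0.1464, 0.1075]
ee_rot: [-0.015, 0.974, 0.003, 0.224]
force: [-3.0, 0.4, 3.0]
opening: 0.0092
grip_force: 40.2
```

```bash
python3 av.py; python3 st.py
```

```text
F,M [-0.889 -0.248  4.016 -0.046  0.526 -0.009] se [0.06  0.13  0.139 0.007 0.01  0.007] [ 2.47 -0.18 29.48]
tcp in face mm [ 2.5 -0.2 29.5] F face [-0.74 -0.72  4.84] Mom [-0.03   0.544 -0.03 ] rot [0.0021 0.0092 0.0008] grip 40.165865421295166 0.009220962734060425
```

Request:
drive_tool --steps '[[[1,0,0,-0.002,0,-0.001,0],[1,0,0,-0.002,0,-0.001,0],[1,0,0,-0.002,0,-0.001,0],[1,0,0,-0.002,0,-0.001,0]]]'

```text
clock: 20.2
tcp_pos: [0.6462, 0.1463, 0.1078]
ee_rot: [-0.015, 0.974, 0.003, 0.226]
force: [-2.3, -0.5, 2.8]
opening: 0.0088
grip_force: 40.0
```

```bash
python3 av.py
python3 - <<'E'
from tgt import *
b=cv2.resize(S["image"][185:240,335:390],(0,0),fx=8,fy=8,interpolation=cv2.INTER_CUBIC)
a=cv2.resize(T["image"][170:225,225:270],(0,0),fx=8,fy=8,interpolation=cv2.INTER_CUBIC)
cv2.imwrite("pics/c8.png",np.hstack([b,a])[:,:,::-1])
for f in(T,S):
  for l in("slide_underside","face_center","shield_handle","cap","tape","carton"):print(l,[np.round(d["centre"],3).tolist() for d in mark_of(l,f)])
E
```

```text
F,M [-1.571e+00 -1.870e-01  3.400e+00 -3.800e-02  7.160e-01 -2.000e-03] se [0.178 0.168 0.083 0.007 0.01  0.007] [ 2.41 -0.19 29.97]
slide_underside [[0.445, -0.152, 0.001], [0.658, 0.142, 0.078], [0.477, 0.229, 0.123]]
face_center [[0.658, 0.155, 0.078]]
shield_handle [[0.473, 0.23, 0.123]]
cap [[0.627, -0.092, -0.002], [0.476, 0.231, 0.125]]
tape [[0.537, 0.38, 0.001]]
carton [[0.431, -0.352, 0.001]]
slide_underside [[0.437, -0.155, 0.001], [0.442, 0.078, 0.0], [0.657, 0.153, 0.08]]
face_center [[0.657, 0.153, 0.077], [0.646, 0.148, 0.09]]
shield_handle [[0.477, 0.235, 0.126]]
cap [[0.667, 0.149, 0.002], [0.624, -0.094, 0.001]]
tape [[0.532, 0.382, 0.001]]
carton [[0.432, -0.354, 0.001], [0.476, 0.233, 0.127]]
```

View pics/c8.png

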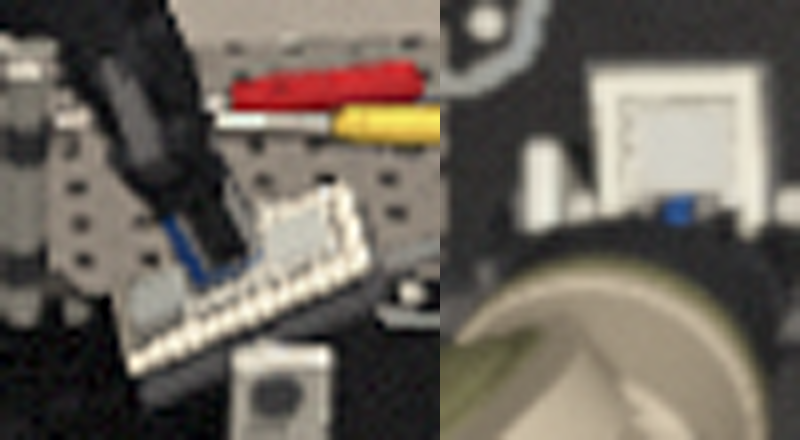

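The final crop shows the slide seated flush inside the outline. In the top half, the outline spans x ≈ 628–740 and the window is centred at 687. The press is about 3.8 N, the shield is still open and the bystanders haven't moved, so I'm handing in.

```bash
python3 -c "
from rig import *
print(sign_off())"
```

```text
the job is handed in; nothing more can be done
None
```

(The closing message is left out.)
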